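# Seat the fixture plate on its locating pins and swing the retainer over it

### The job

The fixture plate carrying the aluminium insert lies askew on top of the two locating pins of its base. Only pushing with the fingers, nudge it along until both its holes drop over the pins and it lies flat on the base; then push the swing arm by its post all the way round to its stop, so that it holds the plate down. Do not pick the plate up or touch the polished insert, and leave the other things where they are.

Things in the scene. Friction and masses are not known exactly. Their poses are not given: they have to be found in the camera images.
- fixture: grey steel fixture base bolted to the bench, 210 (x) x 190 (y) x 16 mm; origin at bench level midway between its two pins; x points away from the robot, y to the side rail on the left, z up. It reaches x -105 to +105, y -100 to +90 mm; its flat top (the deck) is 16 mm above the origin. A stop stud, 8 mm thick and 27 mm tall, stands on the deck at x +58, y +13 mm
- rail_face (a point): middle of the straight face (towards fixture -y) of the fixed steel side rail, at deck level, x -16, y +61 mm in the fixture; the rail is 150 mm long in x, 14 mm wide, 22 mm high above the deck. It guides the plate: with the plate's side flat against it the holes are in line with the pins to within 1 mm
- plate: loose aluminium fixture plate, 100 (x) x 120 (y) x 12 mm, about 0.5 kg with the insert; origin at the centre of its underside, axes like the fixture's. It starts on top of the pins, 16-30 mm towards fixture -x, 4-12 mm off the rail, turned up to 0.07 rad, sloping: near edge on the deck, far edge raised 12 mm. Seated, its origin is at the fixture's x and y, 16 mm up, with 1 mm play at pins and rail
- plate_near_edge (a point): middle of the plate's near side face (plate -x), x -50 mm, half way up its 12 mm thickness; pushed from here towards fixture +x the plate slides over the oiled deck and pin tips (friction about 0.3, under 5 N) and drops some 9 mm when the holes meet the pins
- insert: the polished aluminium insert fixed on the plate, 34 (x) x 42 (y) x 22 mm; origin at the centre of its underside, at x -24, y 0 and 12 mm above the plate's origin; not to be touched
- hole_round (a point): centre of the plate's round 12 mm through hole, at its upper face; x 0, y +38 mm in the plate
- hole_slot (a point): centre of the plate's through slot (12 mm in x, 16 mm in y), at its upper face; x 0, y -38 mm in the plate
- pin_left (a point): tip of the left locating pin, x 0, y +38 mm in the fixture, 25 mm above the bench; steel, 10 mm thick, 9 mm tall, the upper 5 mm tapering to a 4 mm nose; the round hole goes over it
- pin_right (a point): tip of the right locating pin, x 0, y -38 mm in the fixture, otherwise the same; the slot goes over it
- swing_arm (a joint): angle of the dark steel swing arm (retainer), rad; 0: it points to fixture -y, clear of the plate (starts between -0.3 and 0.1); grows clockwise seen from above to its stop at 1.571, where it points to fixture -x over the plate. Stiff (1.5 N at the post), stays where left. 16 mm wide, 72 mm long, underside 14 mm and top 24 mm above the deck: it passes only over a seated plate
- swing_post (a point): middle of the upright post (9 mm thick, with a 13 mm black ball on top) near the free end of the swing arm, 55 mm from the pivot; the post stands from 24 mm to the ball's top at 62 mm above the deck; this point is 40 mm above the deck
- swing_pivot (a point): axis of the swing arm's upright pivot, x +80, y 0 mm in the fixture (its bolt head rises to 30 mm above the deck)
- guide_bush: plain ground steel guide bush standing upright, 36 mm across, 88 mm tall, left of the fixture; bystander, origin at the centre of its underside
- felt_bob: felt polishing bob standing on its flat, 22 mm across, 52 mm tall, behind the fixture; bystander, origin at the centre of its underside
- brass_brush: brass wire brush with a wooden back lying flat, 22 x 186 x 22 mm, long along its own y, right of the fixture; bystander, origin at the centre of its underside
- stone: grey polishing stone stick lying flat, 10 x 120 x 6 mm, long along its own y, in front of the fixture; bystander, origin at the centre of its underside
- parallel: ground steel parallel bar lying flat, 12 x 91 x 21 mm, long along its own y, left of the fixture; bystander, origin at the centre of its underside
- spare_insert: a second aluminium insert standing loose on the bench, 34 x 42 x 22 mm, right of the fixture's near corner; bystander, origin at the centre of its underside

How it is judged:
By the outcome, as a careful person would: the job done as asked, in the order asked, and still so for the second after the job is handed in, with the robot touching nothing.
It also fails if it takes over 64 s, if anything falls off the work surface, if the arm or the gripper's body presses on something with over 40 N, if the wrist force passes 120 N, or if a joint passes its speed limit or range.

### The arm

A 6-joint arm with a two-finger parallel gripper is mounted at the origin on a cart in front of the work surface, level with it; the furniture and walls round the work are solid. World frame = base frame: x ahead of the robot, y to its left, z up, the work surface at z = 0. Lengths are in m, angles in rad, forces in N, time in s.
With the tool pointing down it reaches from about 0.325 to 0.9 m from the base axis. Payload 6.1 kg.
Tool frame: the origin (TCP) lies at the very end of the fingers, on their centre line; the grasp point (between the pads) lies 19 mm behind it; z points along the fingers, y is the direction in which the jaws open and shut (so a half turn about z gives the same grasp; the last joint's range is limited). The gripper opens to 87 mm and grips with 3 to 60 N. Pads are 19 mm wide; open, the fingers measure 117 mm over their backs; the gripper's body (75 mm by 190 mm) begins 51 mm behind the grasp point.
Start: joints at [-1.306, 0.22, 1.526, -0, 1.395, -0.126], TCP at [0.238, -0.578, 0.223] pointing down, gripper open.
Joint ranges: [-2.98, 2.98], [-0.91, 2.08], [0.09, 2.57], [-1.24, 4.39], [0.2, 2.65], [-2.68, 2.68]. Speed limits (rad/s): [2.57, 2.57, 3.01, 3.14, 3.14, 3.14].

### API

Orientations are given as a unit quaternion [w, x, y, z].
In Python, from rig import observe, capture, camera_info, sign_off, spot_in, masks_of, place_of gives the robot as it stands. The module is installed in compiled form; this text tells all that it offers.
- The arm moves only by the shell command python3 -m pendant 'ROWS' [OPENING]. ROWS is JSON, a list of rows, each a list of 2 entries, a list of its own where there are three numbers: the shift along the tool's x, y, z in mm, then the turn, a rotation vector about the tool's x, y, z in rad. A call has 1 to 8 rows; each row is the pose to reach, as a shift and turn from the pose commanded when the call began, along the tool's axes at that moment; what a row does not reach only later rows make up. A row lasts 1/12 s, in which the tool goes at most 41.7 mm and 7.16 degrees, less where a joint would pass 70% of its speed; a pose out of reach is approached as far as the arm can. A call with a gripper value outside its range is refused whole. OPENING is the opening, from 0 (shut) to 1 (fully open), set as the call begins (- or left out, the last holds). The fingers move at their own pace and stop on an object; the grip force is fixed at half the most. Time passes only in rows, so rows that repeat a pose let the fingers close. It gives the time, the measured TCP pose, the force and the opening at its end, in the units of the state.
- observe(): the state, without advancing time (a new reading comes with each control period).
- capture(name): name is "side" or "top"; returns the picture (384x512x3 uint8, blue, green, red); there is no depth.
- camera_info(name): a dict with "fx", "fy", "cx", "cy" (pixels), "distortion" ([k1, k2, p1, p2, k3] as OpenCV has them; the pictures are not rectified), "rvec" (rotation vector, rad) and "tvec" (3), from world to camera coordinates, as OpenCV has them. Camera axes: x right, y down, z forward; pixel columns grow to the right and rows downward; lengths in m; the calibration is good to about 2 mm. A picture is of the moment at which its call begins. camera_info takes no time and is no camera call.
- sign_off(): hands the job in, once; it reports no verdict.
Trained networks look in the newest picture that a camera, given by its name, has taken for a name from the list of things; names that differ only in an ending like _2 or _b are one class to them, and where a whole thing is asked for, a point or a joint stands for the part that bears it (a point fixed in the world has none). Each returns a list of dicts, best first, with "conf" (0 to 1); they miss things now and then, are a little off and sometimes report something else, mostly with a low value. They report only what shows in the picture. A call takes as long as a camera call.
- spot_in(camera, label): "box" ([left, top, right, bottom] in pixels, round what is visible of it).
- masks_of(camera, label): "region" (384x512 bool, what is visible of it) and "box" ([left, top, right, bottom] in pixels, round what is visible of it).
- place_of(camera, label): "centre" ([column, row] in pixels: a listed point, or the origin of a listed thing).
The state is a dict: "time_s": time; "joints": joint angles; "qd": joint speeds; "tau": joint torques, N m; "ee_pos": TCP position; "eef_rot": TCP orientation; "ft_force": force on the tool from outside, world axes, zero at the start; "moment": the same for the moment, N m; "gripper_width": finger opening in m.
Only numpy, scipy, OpenCV 4.12 (cv2) and the standard library are available. Lean on these libraries where they do the work, as an engineer would, in place of code of your own. Each camera call takes 0.05 s, during which the arm holds its last target.

## Working session

There is one attempt and no reset: what is moved stays moved. The work goes in short steps, Python scripts to look and compute and a shell command to move; the robot and the scene stay as the last step left them, time stands still between calls to the robot, and variables do not carry over. Pictures are saved under pics/ and viewed, and the job is handed in when it is done.

```bash
mkdir -p pics; cat > h.py <<'E'
import numpy as np, cv2
from rig import *
def cam(n):
    c=camera_info(n); K=np.array([[c['fx'],0,c['cx']],[0,c['fy'],c['cy']],[0,0,1.]])
    R=cv2.Rodrigues(np.array(c['rvec'],float))[0]; t=np.array(c['tvec'],float).ravel()
    return K,np.array(c['distortion'],float),R,t
def ray(n,px):
    K,d,R,t=cam(n)
    u=cv2.undistortPoints(np.array([[px]],float),K,d)[0,0]
    return -R.T@t, R.T@np.array([u[0],u[1],1.])
def at_z(n,px,z):
    o,v=ray(n,px); return o+v*(z-o[2])/v[2]
def proj(n,P):
    K,d,R,t=cam(n)
    return cv2.projectPoints(np.atleast_2d(np.array(P,float)),cv2.Rodrigues(R)[0],t,K,d)[0][:,0]
def tri(p1,p2):
    o1,v1=ray('top',p1);o2,v2=ray('side',p2)
    A=np.stack([v1,-v2],1); s=np.linalg.lstsq(A,o2-o1,rcond=None)[0]
    a=o1+v1*s[0];b=o2+v2*s[1]; return (a+b)/2,np.linalg.norm(a-b)
E
python3 - <<'E'
from h import *
np.set_printoptions(precision=4,suppress=True)
for n in('top','side'):
    im=capture(n);cv2.imwrite(f'pics/{n}0.png',cv2.resize(im,(800,600),interpolation=cv2.INTER_CUBIC))
    K,d,R,t=cam(n);print(n,-R.T@t,R[2])
    for l in ['fixture','rail_face','plate','plate_near_edge','insert','hole_round','hole_slot','pin_left','pin_right','swing_post','swing_pivot']:
        r=place_of(n,l); print(l,[(np.round(x['centre'],1),round(x['conf'],2)) for x in r[:2]])
s=observe();print(s)
E
```

```text
top [ 0.3601 -0.0871  0.9023] [ 0.2002 -0.0099 -0.9797]
fixture []
rail_face [(array([229. , 201.9]), 0.9)]
plate [(array([268.4, 205.7]), 0.88)]
plate_near_edge [(array([266. , 231.3]), 0.74)]
insert [(array([266.4, 217.1]), 0.87)]
hole_round [(array([248.1, 205.6]), 0.95), (array([247.8, 127.8]), 0.74)]
hole_slot [(array([291.7, 207.6]), 0.66)]
pin_left [(array([241. , 194.8]), 0.92), (array([289.4, 209. ]), 0.46)]
pin_right [(array([282.3, 193.6]), 0.81)]
swing_post [(array([259.5, 268.3]), 0.31)]
swing_pivot [(array([263.9, 154.2]), 0.57)]
side [0.4611 0.8469 0.4616] [ 0.0643 -0.9217 -0.3826]
fixture [(array([264.6, 216.1]), 0.7), (array([199.4, 222.2]), 0.18)]
rail_face [(array([267.2, 224.8]), 0.94)]
plate [(array([271.3, 207.8]), 0.69)]
plate_near_edge [(array([292.8, 208.4]), 0.61)]
insert [(array([281.2, 202.8]), 0.57)]
hole_round [(array([269.2, 205.3]), 0.97), (array([234.8, 242.3]), 0.28)]
hole_slot [(array([273. , 197.8]), 0.55), (array([231. , 201.7]), 0.27)]
pin_left [(array([257.2, 215.8]), 0.81)]
pin_right [(array([261.8, 202.2]), 0.58)]
swing_post [(array([226.8, 186.6]), 0.64), (array([227.7, 202.1]), 0.56)]
swing_pivot []
{'time_s': 1.2, 'joints': array([-1.3061,  0.2204,  1.5265, -0.    ,  1.3947, -0.1261]), 'qd': array([-0.0013, -0.0004, -0.0008, -0.0023,  0.0003, -0.0014]), 'tau': array([  0.0004, -49.4571, -38.7709,   0.0699,   0.0471,  -0.    ]), 'ee_pos': array([ 0.2381, -0.5779,  0.2226]), 'eef_rot': array([ 0.    ,  0.981 ,  0.1942, -0.    ]), 'ft_force': array([-0.302 , -0.49  ,  0.1846]), 'moment': array([-0.0414, -0.0066, -0.0695]), 'gripper_width': 0.08702283780028733}
```

View pics/top0.png

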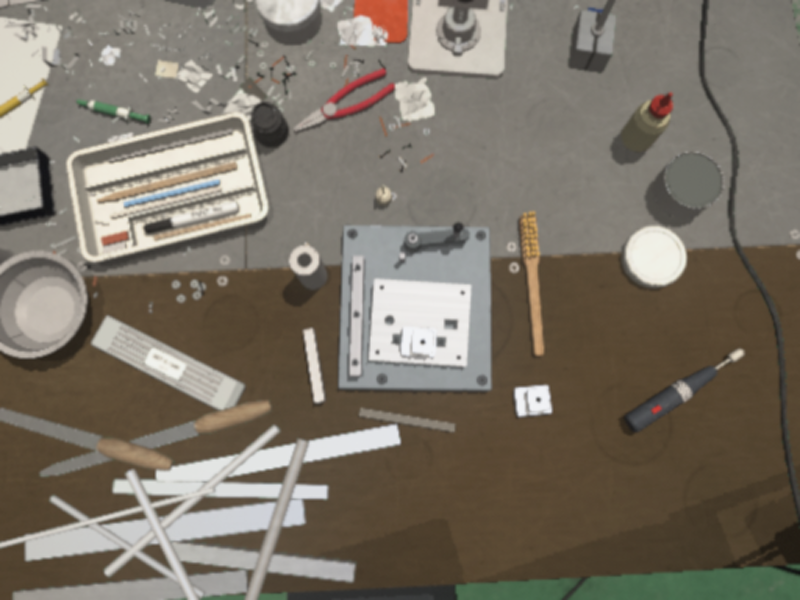

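View pics/side0.png

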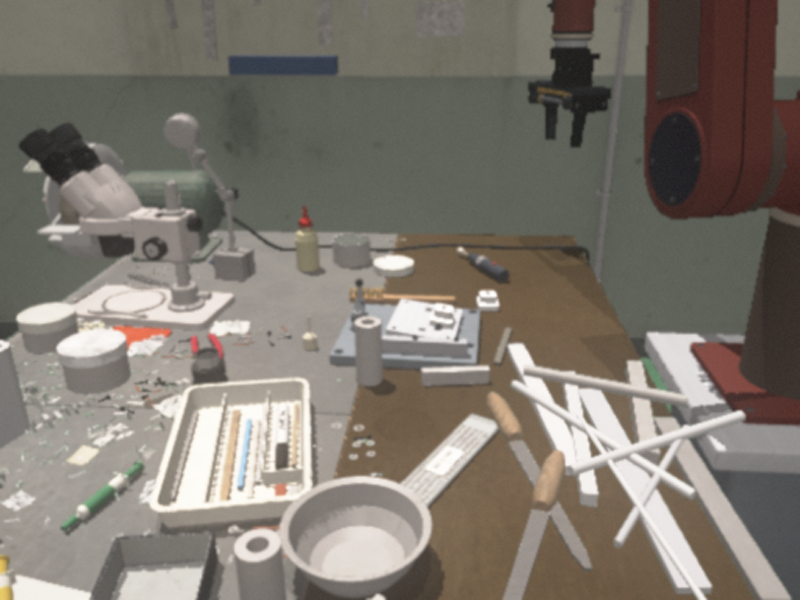

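```bash
python3 - <<'E'
from h import *
for n,(x0,x1,y0,y1) in {'top':(195,345,130,260),'side':(190,340,140,252)}.items():
    im=capture(n);cv2.imwrite(f'pics/{n}0z.png',cv2.resize(im[y0:y1,x0:x1],None,fx=5,fy=4.6 if n=='x' else 4.6,interpolation=cv2.INTER_CUBIC)[:600,:750])
E
```

```text
(no output)
```

View pics/top0z.png

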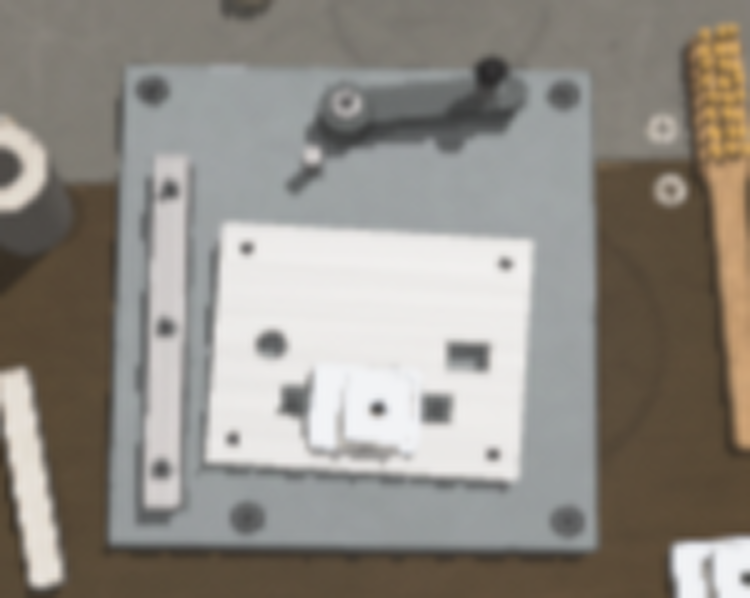

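View pics/side0z.png

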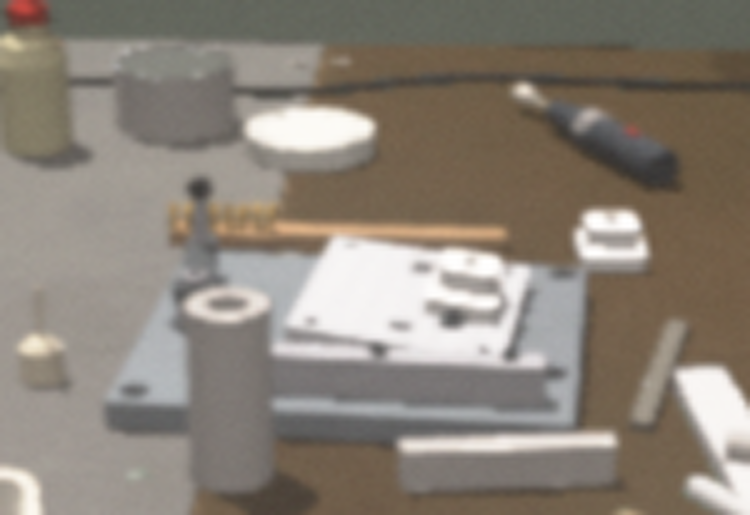

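The top view shows the fixture corners at about (220,145), (313,146), (315,249) and (217,248). The plate is turned slightly clockwise and lies off the rail. The swing arm points to -y with its ball near (293,145). Next I'll fit the poses numerically.

```bash
python3 - <<'E'
from h import *
from scipy.optimize import least_squares
np.set_printoptions(precision=4,suppress=True)
zp=lambda p:np.array([195+p[0]/5,130+p[1]/4.6])-0.4*0
sp=lambda p:np.array([190+p[0]/5,140+p[1]/4.6])
# fixture fit: points (top cam)
F=[((105,90,16),(127,68)),((105,-100,16),(590,72)),((-105,-100,16),(598,546)),((-105,90,16),(108,543)),
   ((59,61,38),(189,155)),((59,75,38),(155,155)),((-91,61,38),(180,510)),((-91,75,38),(143,508)),((80,0,46),(346,103)),((58,13,43),(312,155))]
obj=np.array([f[0] for f in F])/1000.; px=np.array([zp(f[1]) for f in F])
def T(p,P,z=0):
    c,s=np.cos(p[2]),np.sin(p[2]); return P@np.array([[c,s,0],[-s,c,0],[0,0,1]])+np.array([p[0],p[1],z])
r=least_squares(lambda p:(proj('top',T(p,obj))-px).ravel(),[.5,-.1,0],loss='soft_l1')
print('fix',r.x,'\n',(proj('top',T(r.x,obj))-px))
fx=r.x
S=[((-105,90,16),(580,425)),((105,90,16),(108,405)),((-105,-100,16),(587,268)),((59,61,38),None)]
for o,p in S[:3]: print('side chk',proj('side',T(fx,np.array([o])/1000.))[0]-sp(p))
print('railface',T(fx,np.array([[-.016,.061,.016]])),at_z('top',(229,201.9),.016))
# plate
th=np.arcsin(.12)
Pl=[((50,60,12),(221,222)),((50,-60,12),(533,240)),((-50,-60,12),(518,481)),((-50,60,12),(205,464)),((0,38,12),(271,344)),((0,-38,12),(468,356))]
po=np.array([f[0] for f in Pl])/1000.; pp=np.array([zp(f[1]) for f in Pl])
def TP(q):
    th=q[3]; c,s=np.cos(th),np.sin(th)
    X=po+[.05,0,0]; Y=np.stack([c*X[:,0]-s*X[:,2]-.05,X[:,1],s*X[:,0]+c*X[:,2]+.016],1)
    return T(fx,T(q[:3],Y))
q=least_squares(lambda q:np.r_[(proj('top',TP(np.r_[q,th]))-pp).ravel()],[-.02,-.01,0]).x
print('plate in fixture',q,'\n',proj('top',TP(np.r_[q,th]))-pp); print(TP(np.r_[q,th]))
# ball
b=sp((199,187)); t=zp((491,70)); print('ball',tri(t,b)); 
print('ball at z', at_z('top',t,.0715))
w=tri(t,b)[0]; 
for w in (w,at_z('top',t,.0715)):
  d=T([0,0,-fx[2]],np.array([[w[0]-fx[0],w[1]-fx[1],0]]))[0]-[.08,0,0]; print('arm rel',d,np.hypot(*d[:2]),'angle',np.arctan2(-d[0],-d[1]))
for l in ['guide_bush','felt_bob','brass_brush','stone','parallel','spare_insert']:
  for x in place_of('top',l)[:1]: print(l,x['conf'],at_z('top',x['centre'],0))
print(observe()['time_s'])
E
```

```text
fix [ 0.517  -0.1051 -0.0603] 
 [[-0.732  -0.7516]
 [ 0.5459 -0.5458]
 [ 0.279   1.0549]
 [-0.0484  0.5582]
 [ 0.0643 -0.0986]
 [-0.2907 -0.1792]
 [ 0.0492 -0.242 ]
 [ 0.0479  0.1013]
 [ 0.0051  0.0935]
 [-0.005   0.0535]]
side chk [-0.3667 -0.7346]
side chk [-0.3791 -1.6444]
side chk [ 0.3598 -0.7156]
railface [[ 0.5047 -0.0432  0.016 ]] [ 0.5078 -0.0362  0.016 ]
plate in fixture [-0.0221 -0.0102 -0.0502] 
 [[ 0.284   0.3453]
 [-0.2513  0.1876]
 [-0.0742 -0.3513]
 [ 0.1143 -0.5191]
 [-0.0168  0.2827]
 [-0.0557  0.0869]]
[[ 0.5485 -0.0595  0.0399]
 [ 0.5353 -0.1788  0.0399]
 [ 0.4366 -0.1679  0.0279]
 [ 0.4498 -0.0486  0.0279]
 [ 0.4968 -0.0759  0.0339]
 [ 0.4884 -0.1515  0.0339]]
ball (array([ 0.6019, -0.1649,  0.071 ]), np.float64(0.0007098042547278776))
ball at z [ 0.6014 -0.1649  0.0715]
arm rel [ 0.0084 -0.0546  0.    ] 0.05524172970264997 angle -0.15185197358561137
arm rel [ 0.0079 -0.0546  0.    ] 0.05515611401576096 angle -0.1428630822337318
guide_bush 0.59 [0.5668 0.0192 0.    ]
felt_bob 0.48 [ 0.4965 -0.1097  0.    ]
brass_brush 0.72 [ 0.5451 -0.2616  0.    ]
stone 0.82 [ 0.3746 -0.0851  0.    ]
spare_insert 0.65 [ 0.6096 -0.1091  0.    ]
1.6
```

```bash
cat >> h.py <<'E'
FX=np.array([0.517,-0.1051,-0.0603])
def f2w(x,y): # mm fixture->m
    c,s=np.cos(FX[2]),np.sin(FX[2]); return np.array([FX[0]+(c*x-s*y)/1000,FX[1]+(s*x+c*y)/1000])
def w2f(w):
    c,s=np.cos(FX[2]),np.sin(FX[2]); dx,dy=(w[0]-FX[0])*1000,(w[1]-FX[1])*1000; return np.array([c*dx+s*dy,-s*dx+c*dy])
def go(x,y,z,phi):
    """fixture xy mm, world z mm, tool-x angle in fixture rad -> row"""
    from scipy.spatial.transform import Rotation as Ro
    s=observe();q=s['eef_rot'];R=Ro.from_quat([q[1],q[2],q[3],q[0]])
    p=np.r_[f2w(x,y),z/1000]
    a=phi+FX[2]
    Rt=Ro.from_matrix(np.array([[np.cos(a),np.sin(a),0],[np.sin(a),-np.cos(a),0],[0,0,-1.]]))
    sh=R.inv().apply(p-s['ee_pos'])*1000; rv=(R.inv()*Rt).as_rotvec()
    print('row',np.round(sh,1),np.round(rv,3))
def st():
    s=observe();q=s['eef_rot']
    xa=np.arctan2(2*q[1]*q[2],2*q[1]**2-1)
    print('t',round(s['time_s'],2),'fix xy',np.round(w2f(s['ee_pos']),1),'z',round(s['ee_pos'][2]*1000,1),'phi',round(xa-FX[2],3),'F',np.round(s['ft_force'],1),'w',round(s['gripper_width']*1000,1),'j',np.round(s['joints'],2))
E
python3 -c "
from h import *
go(-24,-94,150,np.pi/2)"
```

```text
row [ 375.4 -256.7   72.5] [-0.   -0.   -1.12]
```

```bash
R='python3 -m pendant'; 
python3 -m pendant '[[[375,-257,73],[0,0,-1.12]],[[375,-257,73],[0,0,-1.12]],[[375,-257,73],[0,0,-1.12]],[[375,-257,73],[0,0,-1.12]],[[375,-257,73],[0,0,-1.12]],[[375,-257,73],[0,0,-1.12]],[[375,-257,73],[0,0,-1.12]],[[375,-257,73],[0,0,-1.12]]]' 0.5
python3 -c "
from h import *
st();go(-24,-94,150,np.pi/2)"
```

```text
time_s: 2.27
ee_pos: [0.419, -0.3007, 0.1697]
eef_rot: [0.0, 0.766, 0.643, 0.0]
ft_force: [0.9, -1.0, -0.2]
gripper_width: 0.0454
t 2.27 fix xy [ -86.  -201.2] z 169.7 phi 1.457 F [ 0.9 -1.  -0.2] w 45.4 j [-0.78  0.    1.87  0.    1.27 -0.6 ]
row [113.5  49.4  19.7] [ 0.001  0.    -0.114]
```

```bash

python3 -m pendant '[[[113,49,20],[0,0,-0.114]],[[113,49,20],[0,0,-0.114]],[[113,49,20],[0,0,-0.114]],[[113,49,20],[0,0,-0.114]],[[113,49,20],[0,0,-0.114]],[[113,49,20],[0,0,-0.114]]]' 0.5
python3 -c "
from h import *
st();go(-24,-94,22,np.pi/2)"
```

```text
time_s: 2.77
ee_pos: [0.4866, -0.2002, 0.1498]
eef_rot: [0.0, 0.73, 0.684, -0.0]
ft_force: [-0.1, 0.4, 0.4]
gripper_width: 0.0438
t 2.77 fix xy [-24.6 -96.8] z 149.8 phi 1.566 F [-0.1  0.4  0.4] w 43.8 j [-0.54  0.05  1.86 -0.    1.24 -0.47]
row [  2.8   0.6 127.8] [-0.     0.001 -0.005]
```

```bash

python3 -m pendant '[[[1,0.6,40],[0,0,-0.005]],[[1,0.6,75],[0,0,-0.005]],[[1,0.6,105],[0,0,-0.005]],[[1,0.6,120],[0,0,-0.005]],[[1,0.6,128],[0,0,-0.005]],[[1,0.6,128],[0,0,-0.005]]]' 0.5
cat > pic.py <<'E'
import sys
from h import *
st()
k=sys.argv[1]
for n,(x0,x1,y0,y1) in {'top':(195,345,130,242),'side':(190,340,140,252)}.items():
    im=capture(n);cv2.imwrite(f'pics/{n}{k}.png',cv2.resize(im[y0:y1,x0:x1],None,fx=5,fy=5,interpolation=cv2.INTER_CUBIC))
E
python3 pic.py 1
```

```text
time_s: 3.27
ee_pos: [0.4855, -0.1999, 0.0201]
eef_rot: [-0.001, 0.729, 0.684, -0.001]
ft_force: [-0.2, 0.8, 0.3]
gripper_width: 0.0433
t 3.27 fix xy [-25.7 -96.6] z 20.1 phi 1.568 F [-0.2  0.8  0.3] w 43.3 j [-0.54  0.23  1.93 -0.    0.98 -0.48]
```

View pics/top1.png

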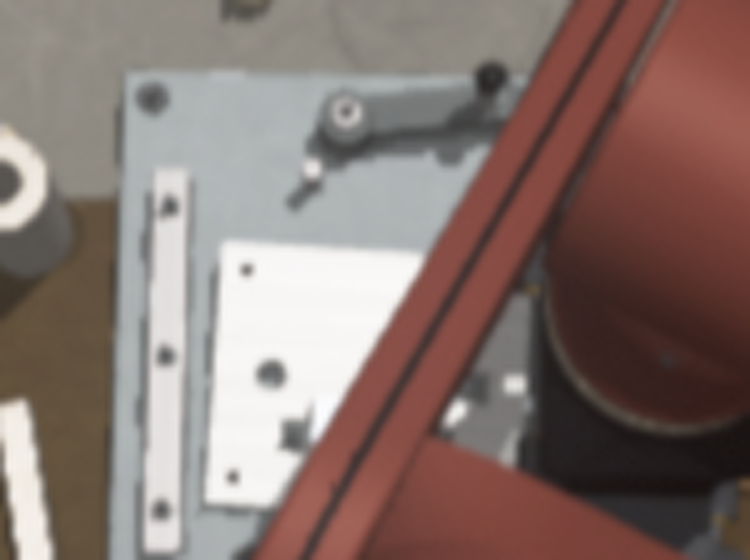

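View pics/side1.png

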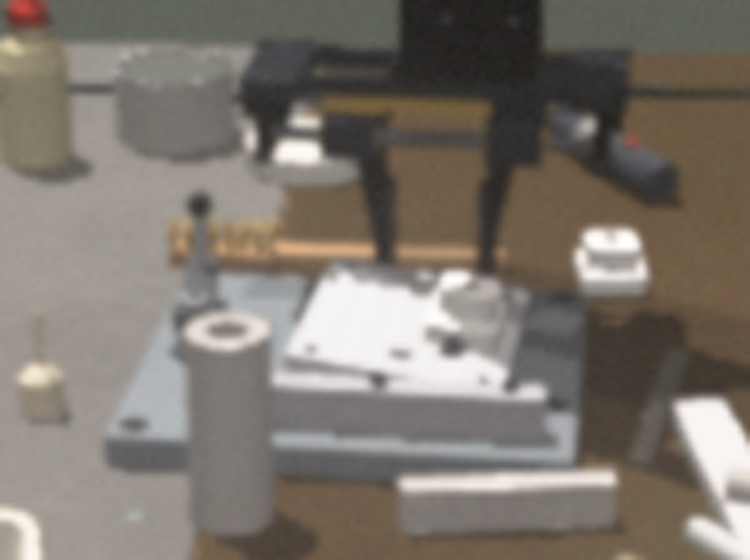

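The arm hides the right half of the top view. The side view shows the fingertips on the deck to the right of the plate, clear of the ball at about (230,181). Next I'll push toward the rail.

```bash

python3 -m pendant '[[[5,0,-2],[0,0,0]],[[10,0,-2],[0,0,0]],[[14,0,-2],[0,0,0]],[[16,0,-2],[0,0,0]],[[17.5,0,-2],[0,0,0]],[[19,0,-2],[0,0,0]],[[20,0,-2],[0,0,0]],[[20,0,-2],[0,0,0]]]' 0.5
python3 pic.py 2
```

```text
time_s: 4.03
ee_pos: [0.4886, -0.1789, 0.0237]
eef_rot: [-0.0, 0.728, 0.685, 0.0]
ft_force: [0.9, -0.5, -0.2]
gripper_width: 0.0438
t 4.03 fix xy [-24.  -75.3] z 23.7 phi 1.57 F [ 0.9 -0.5 -0.2] w 43.8 j [-0.5   0.21  1.94  0.    0.98 -0.44]
```

View pics/top2.png

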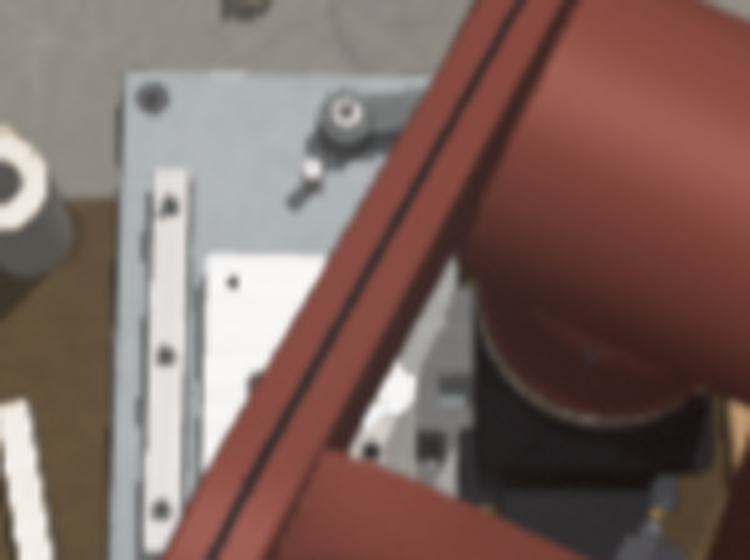

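The plate has turned square to the rail and is still about 6 mm off it. I'll keep pushing slowly.

```bash

python3 -m pendant '[[[1,0,0],[0,0,0]],[[2,0,0],[0,0,0]],[[3,0,0],[0,0,0]],[[4,0,0],[0,0,0]],[[4.5,0,0],[0,0,0]],[[5,0,0],[0,0,0]],[[5,0,0],[0,0,0]]]' 0.5
python3 pic.py 3
```

```text
time_s: 4.72
ee_pos: [0.4887, -0.1739, 0.0236]
eef_rot: [-0.0, 0.728, 0.685, -0.0]
ft_force: [-1.1, -1.2, 0.6]
gripper_width: 0.0434
t 4.72 fix xy [-24.1 -70.4] z 23.6 phi 1.57 F [-1.1 -1.2  0.6] w 43.4 j [-0.49  0.21  1.95  0.    0.98 -0.43]
```

View pics/top3.png

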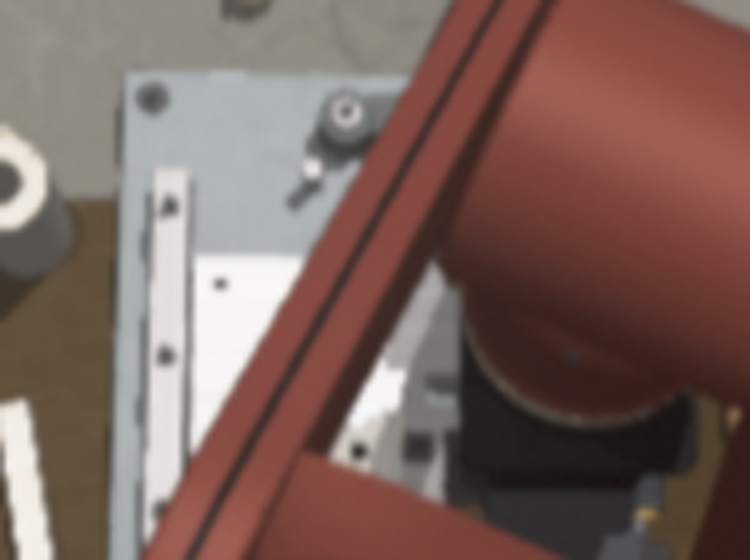

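View pics/side3.png

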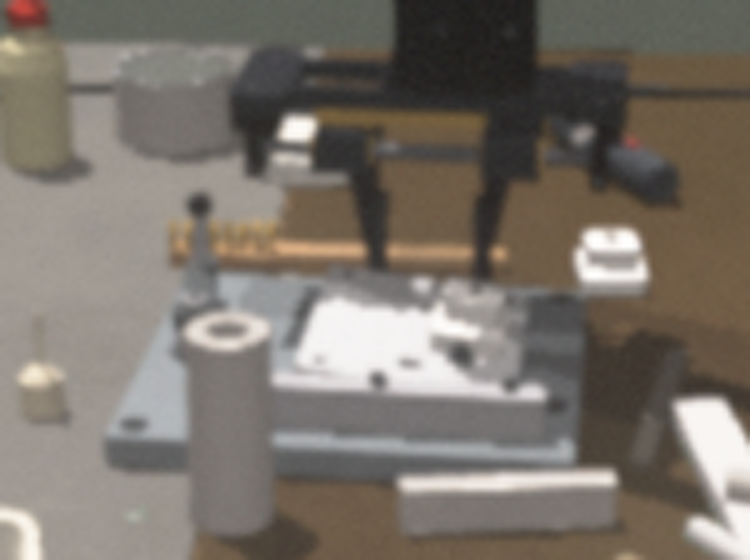

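The plate edge is now about 1 mm from the rail (zoom column 192 against 189). I'll push a little more until contact shows in the force.

```bash

python3 -m pendant '[[[0.5,0,0],[0,0,0]],[[1,0,0],[0,0,0]],[[1,0,0],[0,0,0]]]' 0.5
python3 -m pendant '[[[0.5,0,0],[0,0,0]],[[0.8,0,0],[0,0,0]],[[0.8,0,0],[0,0,0]]]' 0.5
python3 -m pendant '[[[0.3,0,0],[0,0,0]],[[0.5,0,0],[0,0,0]],[[0.5,0,0],[0,0,0]]]' 0.5;python3 -c "
from h import *
st()"
```

```text
time_s: 5.07
ee_pos: [0.4889, -0.1731, 0.0237]
eef_rot: [0.0, 0.728, 0.685, 0.0]
ft_force: [-0.5, -0.5, 0.3]
gripper_width: 0.0435
time_s: 5.32
ee_pos: [0.489, -0.1723, 0.0237]
eef_rot: [0.0, 0.728, 0.685, 0.0]
ft_force: [0.6, -1.7, -1.1]
gripper_width: 0.0438
time_s: 5.57
ee_pos: [0.489, -0.1718, 0.0237]
eef_rot: [0.0, 0.728, 0.685, 0.0]
ft_force: [-1.1, -0.6, -0.3]
gripper_width: 0.0431
t 5.57 fix xy [-23.9 -68.3] z 23.7 phi 1.57 F [-1.1 -0.6 -0.3] w 43.1 j [-0.49  0.21  1.95 -0.    0.98 -0.43]
```

```bash

python3 -m pendant '[[[0.5,0,0],[0,0,0]],[[0.8,0,0],[0,0,0]],[[0.8,0,0],[0,0,0]]]' 0.5
python3 -m pendant '[[[0.3,0,0],[0,0,0]],[[0.6,0,0],[0,0,0]],[[0.6,0,0],[0,0,0]]]' 0.5;python3 pic.py 4
```

```text
time_s: 5.82
ee_pos: [0.4891, -0.171, 0.0237]
eef_rot: [-0.0, 0.728, 0.685, 0.0]
ft_force: [-0.6, -0.6, -0.7]
gripper_width: 0.0435
time_s: 6.07
ee_pos: [0.4891, -0.1707, 0.0237]
eef_rot: [0.0, 0.728, 0.685, -0.0]
ft_force: [0.1, -4.3, -0.1]
gripper_width: 0.0433
t 6.07 fix xy [-23.9 -67.2] z 23.7 phi 1.57 F [ 0.1 -4.3 -0.1] w 43.3 j [-0.49  0.21  1.95 -0.    0.98 -0.43]
```

View pics/top4.png

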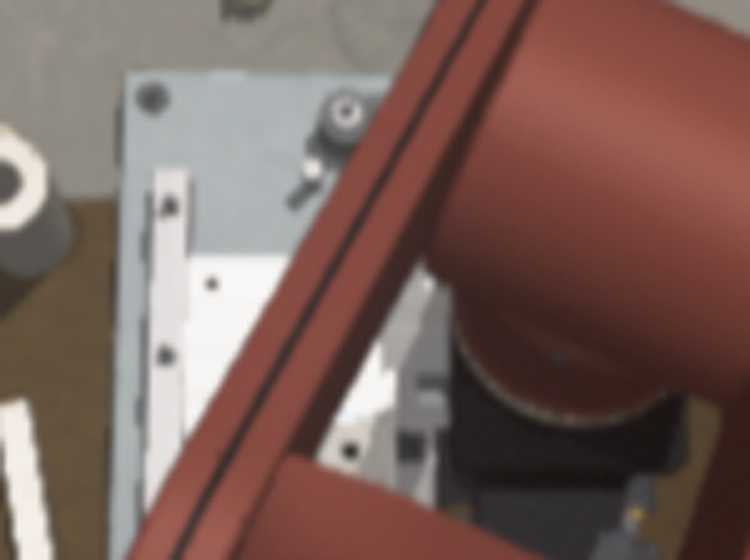

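Contact is confirmed at about 4 N and the plate lies along the rail. Next I'll back off and move to the near side.

```bash

python3 -m pendant '[[[-4,0,0],[0,0,0]],[[-12,0,0],[0,0,0]],[[-16,0,-15],[0,0,0]],[[-16,0,-50],[0,0,0]],[[-16,0,-90],[0,0,0]],[[-16,0,-100],[0,0,0]]]' 0.5
python3 -c "
from h import *
st();go(-110,0,120,0)"
```

```text
time_s: 6.67
ee_pos: [0.4913, -0.1884, 0.1299]
eef_rot: [0.004, 0.728, 0.685, 0.002]
ft_force: [0.8, -0.8, 1.0]
gripper_width: 0.0434
t 6.67 fix xy [-20.6 -84.7] z 129.9 phi 1.57 F [ 0.8 -0.8  1. ] w 43.4 j [-0.52  0.07  1.88  0.    1.19 -0.46]
row [ 84.6 -89.5   8.9] [ 0.009 -0.004  1.57 ]
```

```bash

python3 -m pendant '[[[0,-30,9],[0,0,0.12]],[[20,-60,9],[0,0,0.24]],[[50,-90,9],[0,0,0.36]],[[85,-90,9],[0,0,0.48]],[[85,-90,9],[0,0,0.6]],[[85,-90,9],[0,0,0.72]],[[85,-90,9],[0,0,0.84]],[[85,-90,9],[0,0,0.96]]]' 0.5
python3 -c "
from h import *
st();go(-110,0,120,0)"; python3 pic.py 5
```

```text
time_s: 7.33
ee_pos: [0.4036, -0.0959, 0.1149]
eef_rot: [-0.0, 0.963, 0.269, 0.0]
ft_force: [-0.2, 0.4, -0.0]
gripper_width: 0.0436
t 7.33 fix xy [-113.7    2.4] z 114.9 phi 0.605 F [-0.2  0.4 -0. ] w 43.6 j [-0.42 -0.19  2.16  0.    1.18  0.6 ]
row [ 1.7  4.1 -5.1] [-0.    -0.001  0.605]
t 7.33 fix xy [-113.7    2.4] z 114.9 phi 0.605 F [-0.2  0.4 -0. ] w 43.6 j [-0.42 -0.19  2.16  0.    1.18  0.6 ]
```

View pics/top5.png

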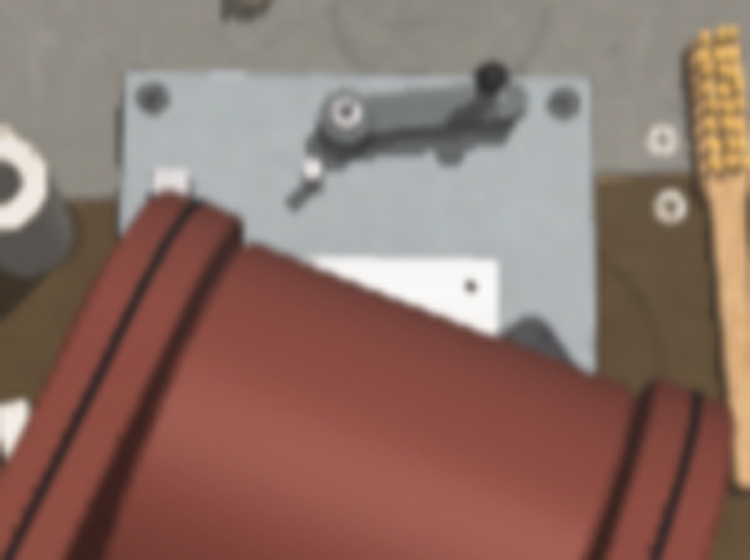

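```bash

python3 -m pendant '[[[1.7,4,20],[0,0,0.12]],[[1.7,4,40],[0,0,0.24]],[[1.7,4,40],[0,0,0.36]],[[1.7,4,40],[0,0,0.48]],[[1.7,4,40],[0,0,0.6]],[[1.7,4,40],[0,0,0.605]]]' 0.5
python3 -c "
from h import *
for p in((187,255),(499,260)):
    print(w2f(at_z('top',(195+p[0]/5,130+p[1]/5),.0395)))
st();go(-100,0,23.5,0)"
```

```text
time_s: 7.93
ee_pos: [0.4069, -0.0987, 0.0745]
eef_rot: [-0.0, 1.0, -0.028, -0.0]
ft_force: [0.2, -0.6, -0.1]
gripper_width: 0.0431
[23.89714282 61.03044635]
[ 23.34807377 -59.82094671]
t 7.93 fix xy [-110.2   -0.2] z 74.5 phi 0.004 F [ 0.2 -0.6 -0.1] w 43.1 j [-0.43 -0.12  2.17  0.    1.08  1.2 ]
row [10.3 -0.2 51. ] [-0.     0.     0.004]
```

```bash

python3 -m pendant '[[[10,0,25],[0,0,0.004]],[[10,0,45],[0,0,0.004]],[[10,0,52],[0,0,0.004]],[[14,0,53],[0,0,0.004]],[[18,0,53],[0,0,0.004]],[[20,0,53],[0,0,0.004]],[[22,0,53],[0,0,0.004]],[[22,0,53],[0,0,0.004]]]' 0.5
python3 pic.py 6
```

```text
time_s: 8.6
ee_pos: [0.4303, -0.1003, 0.0228]
eef_rot: [0.0, 1.0, -0.029, 0.001]
ft_force: [0.0, -0.1, -0.1]
gripper_width: 0.0438
t 8.6 fix xy [-86.8  -0.4] z 22.8 phi 0.002 F [ 0.  -0.1 -0.1] w 43.8 j [-0.41  0.04  2.14  0.    0.96  1.22]
```

View pics/side6.png

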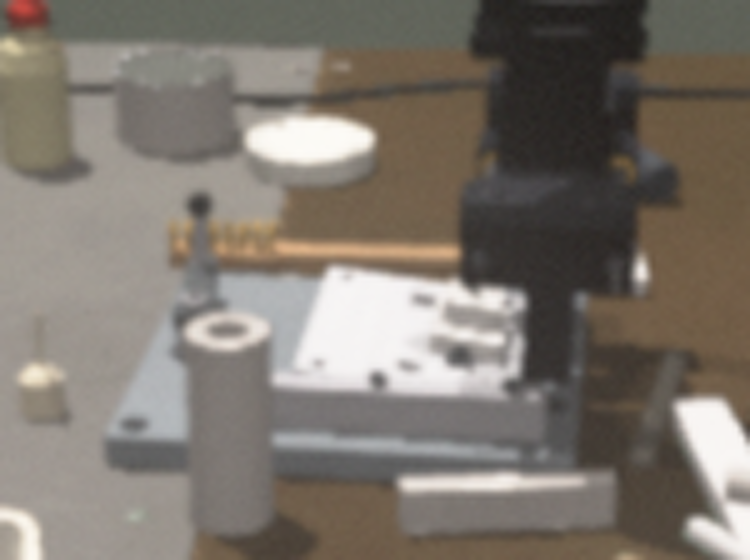

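View pics/top6.png

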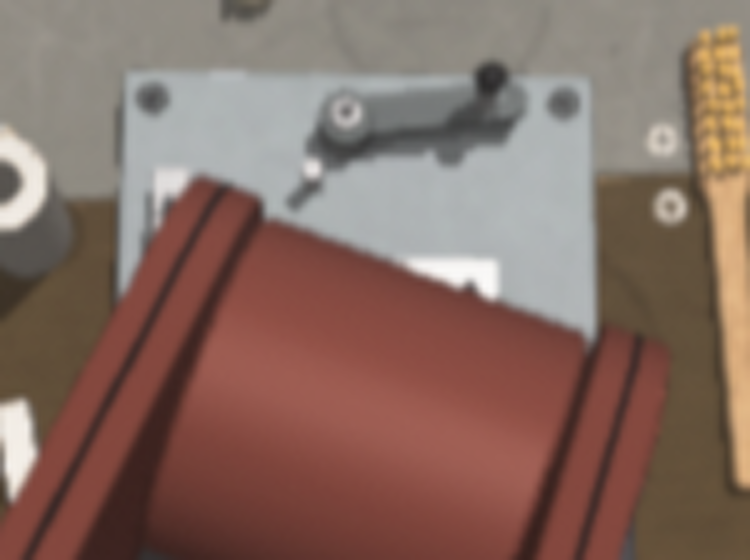

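Both fingers are just short of the plate's near edge. I'll push slowly along +x now.

```bash

python3 -m pendant '[[[1,0,0],[0,0,0]],[[2,0,0],[0,0,0]],[[3,0,0],[0,0,0]],[[4,0,0],[0,0,0]],[[5,0,0],[0,0,0]],[[6,0,0],[0,0,0]],[[7,0,0],[0,0,0]],[[8,0,0],[0,0,0]]]' 0.5
python3 -m pendant '[[[1,0,0],[0,0,0]],[[2,0,0],[0,0,0]],[[3,0,0],[0,0,0]],[[4,0,0],[0,0,0]],[[5,0,0],[0,0,0]],[[6,0,0],[0,0,0]],[[7,0,0],[0,0,0]],[[8,0,0],[0,0,0]]]' 0.5
python3 pic.py 7
```

```text
time_s: 9.37
ee_pos: [0.4368, -0.1002, 0.0215]
eef_rot: [-0.0, 1.0, -0.03, -0.0]
ft_force: [-2.1, 0.6, 0.2]
gripper_width: 0.0434
time_s: 10.03
ee_pos: [0.445, -0.1007, 0.0216]
eef_rot: [-0.0, 1.0, -0.03, -0.0]
ft_force: [-1.6, -0.1, -0.8]
gripper_width: 0.0438
t 10.03 fix xy [-72.2   0. ] z 21.6 phi 0.001 F [-1.6 -0.1 -0.8] w 43.8 j [-0.4   0.08  2.11  0.    0.96  1.23]
```

View pics/side7.png

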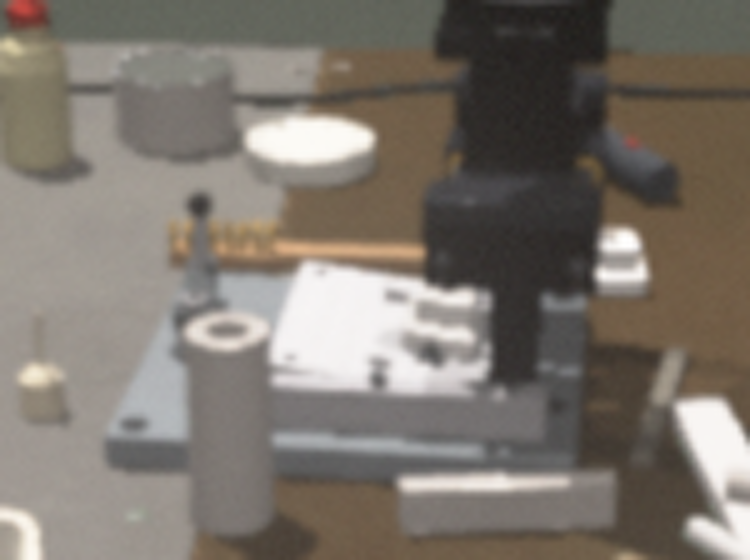

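View pics/top7.png

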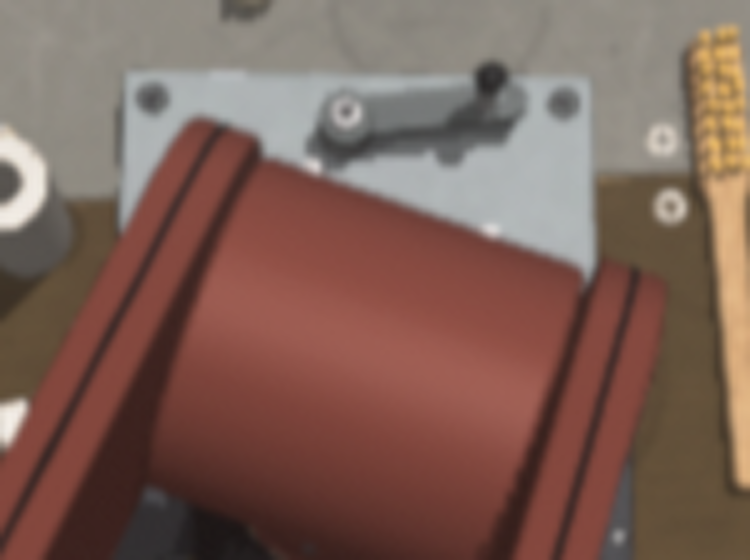

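The push force is about 2 N and the plate is sliding straight. About 12 mm remain.

```bash

python3 -m pendant '[[[1,0,0],[0,0,0]],[[2,0,0],[0,0,0]],[[3,0,0],[0,0,0]],[[4,0,0],[0,0,0]],[[5,0,0],[0,0,0]],[[6,0,0],[0,0,0]],[[7,0,0],[0,0,0]],[[8,0,0],[0,0,0]]]' 0.5
python3 -m pendant '[[[0.7,0,0],[0,0,0]],[[1.4,0,0],[0,0,0]],[[2,0,0],[0,0,0]],[[2,0,0],[0,0,0]]]' 0.5
python3 pic.py 8
```

```text
time_s: 10.8
ee_pos: [0.4536, -0.1014, 0.022]
eef_rot: [0.0, 1.0, -0.03, 0.001]
ft_force: [0.3, 0.2, 0.1]
gripper_width: 0.0437
time_s: 11.13
ee_pos: [0.4553, -0.1014, 0.0219]
eef_rot: [0.0, 1.0, -0.03, 0.0]
ft_force: [-0.9, -0.3, 0.8]
gripper_width: 0.0437
t 11.13 fix xy [-61.8  -0.1] z 21.9 phi 0.001 F [-0.9 -0.3  0.8] w 43.7 j [-0.39  0.1   2.08  0.    0.96  1.24]
```

View pics/side8.png

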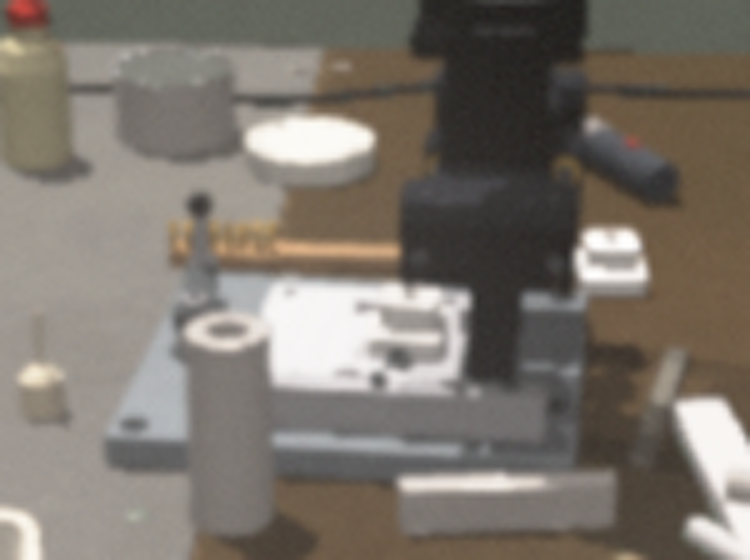

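The plate has dropped: it now looks flat and level beside the rail (far corner at zoom (290,290)). I'll back off and check it unobstructed on the way to the post.

```bash

python3 -m pendant '[[[-5,0,0],[0,0,0]],[[-15,0,0],[0,0,0]],[[-22,0,-20],[0,0,0]],[[-22,0,-55],[0,0,0]],[[-22,0,-90],[0,0,0]],[[-22,-30,-120],[0,0,0]],[[-22,30,-120],[0,0,0]],[[-22,60,-120],[0,0,0]]]' 0.5
python3 -c "
from h import *
st();go(0,-170,160,1.6)"
python3 pic.py 9
```

```text
time_s: 11.9
ee_pos: [0.4323, -0.1493, 0.1444]
eef_rot: [0.001, 1.0, -0.022, 0.003]
ft_force: [0.6, -0.5, -0.8]
gripper_width: 0.0438
t 11.9 fix xy [-81.9 -49.2] z 144.4 phi 0.016 F [ 0.6 -0.5 -0.8] w 43.8 j [-0.51 -0.12  2.03  0.    1.22  1.11]
row [ 80.1 122.1 -15. ] [ 0.006 -0.003 -1.584]
t 11.9 fix xy [-81.9 -49.2] z 144.4 phi 0.016 F [ 0.6 -0.5 -0.8] w 43.8 j [-0.51 -0.12  2.03  0.    1.22  1.11]
```

View pics/side9.png

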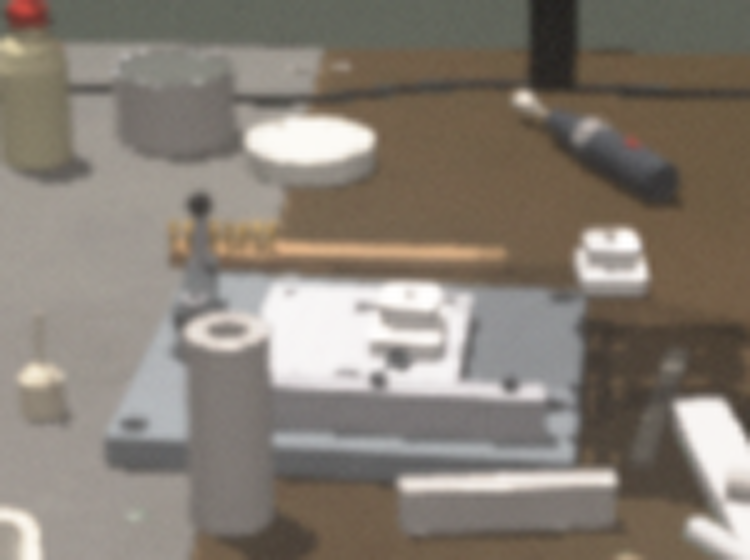

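```bash

python3 -m pendant '[[[0,40,-15],[0,0,-0.12]],[[20,80,-15],[0,0,-0.24]],[[40,122,-15],[0,0,-0.36]],[[60,150,-15],[0,0,-0.48]],[[80,150,-15],[0,0,-0.6]],[[80,150,-15],[0,0,-0.72]],[[80,150,-15],[0,0,-0.84]],[[80,150,-15],[0,0,-0.96]]]' 0
python3 -m pendant '[[[0,0,0],[0,0,-0.12]],[[0,0,0],[0,0,-0.24]],[[0,0,0],[0,0,-0.36]],[[0,0,0],[0,0,-0.48]],[[0,0,0],[0,0,-0.6]],[[0,0,0],[0,0,-0.72]],[[0,0,0],[0,0,-0.84]],[[0,0,0],[0,0,-0.96]]]' 0
python3 pic.py 10
```

```text
time_s: 12.67
ee_pos: [0.4996, -0.308, 0.1555]
eef_rot: [-0.001, 0.899, 0.437, -0.0]
ft_force: [-0.5, 0.2, -0.7]
gripper_width: 0.0025
time_s: 13.33
ee_pos: [0.4995, -0.3077, 0.156]
eef_rot: [-0.001, 0.596, 0.803, 0.0]
ft_force: [-0.2, -1.2, -0.2]
gripper_width: 0.0005
t 13.33 fix xy [  -5.3 -203.3] z 156.0 phi 1.926 F [-0.2 -1.2 -0.2] w 0.5 j [-0.69  0.19  1.69  0.    1.26 -0.98]
```

View pics/top10.png

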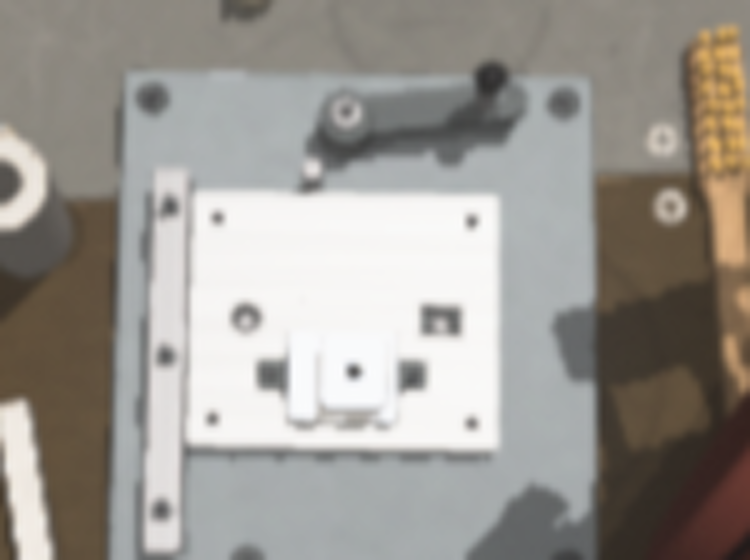

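Bright pin tips show in both holes, at about (244,194) and (283,194). I'll check this against the seated pose and plan the arc.

```bash
python3 - <<'E'
from h import *
np.set_printoptions(precision=1,suppress=True)
P=[(50,60,28),(50,-60,28),(-50,-60,28),(-50,60,28),(0,38,28),(0,-38,28)]
obs=[(190,191),(499,195),(498,451),(186,446),(246,318),(441,320)]
for p,o in zip(P,obs):
    w=np.r_[f2w(p[0],p[1]),p[2]/1000]; print(p,(proj('top',w)[0]-[195,130])*5-np.array(o))
S=[(50,-60,28),(-50,-60,28)]
for p in S: print((proj('side',np.r_[f2w(p[0],p[1]),p[2]/1000])[0]-[190,140])*5)
a0=-.147
for a in (a0,):
    px,py=80-55*np.sin(a),-55*np.cos(a); tx,ty=-np.cos(a),np.sin(a)
    print(px,py); go(px-28*tx,py-28*ty,110,np.pi-a)
    print(px-28*tx,py-28*ty)
E
```

```text
(50, 60, 28) [2.8 5.3]
(50, -60, 28) [-2.1  4.8]
(-50, -60, 28) [-0.1  1.2]
(-50, 60, 28) [0.9 2.5]
(0, 38, 28) [0.2 3.7]
(0, -38, 28) [0. 4.]
[279.  282.5]
[477.  291.8]
88.0559133169992 -54.4068218206963
row [102.2 166.1  46.1] [ 0.  -0.  -1.4]
115.75393169844457 -50.30562958658762
```

Every residual is within about 1 px, so the plate is seated. Next is the approach to a point behind the post.

```bash

python3 -m pendant '[[[15,40,0],[0,0,-0.12]],[[30,80,0],[0,0,-0.24]],[[50,120,0],[0,0,-0.36]],[[70,150,0],[0,0,-0.48]],[[90,166,0],[0,0,-0.6]],[[102,166,0],[0,0,-0.72]],[[102,166,20],[0,0,-0.84]],[[102,166,30],[0,0,-0.96]]]' 0
python3 -m pendant '[[[0,0,0],[0,0,-0.12]],[[0,0,0],[0,0,-0.24]],[[0,0,0],[0,0,-0.36]],[[0,0,0],[0,0,-0.44]],[[0,0,0],[0,0,-0.44]]]' 0
python3 -c "
from h import *
st();go(115.8,-50.3,57,np.pi+.147)"
```

```text
time_s: 14.1
ee_pos: [0.63, -0.1614, 0.1253]
eef_rot: [-0.001, 0.158, 0.987, 0.0]
ft_force: [-0.6, -0.6, -0.8]
gripper_width: 0.0004
time_s: 14.52
ee_pos: [0.6299, -0.163, 0.1262]
eef_rot: [-0.001, -0.059, 0.998, 0.0]
ft_force: [-0.1, 0.4, -0.4]
gripper_width: 0.0003
t 14.52 fix xy [116.2 -51. ] z 126.2 phi -2.964 F [-0.1  0.4 -0.4] w 0.3 j [-0.37  0.36  1.54  0.    1.24 -2.06]
row [ 0.2  0.7 69.2] [ 0.001 -0.001  0.031]
```

```bash

python3 -m pendant '[[[0,0,25],[0,0,0.03]],[[0,0.7,50],[0,0,0.03]],[[0,0.7,64],[0,0,0.03]],[[0,0.7,69],[0,0,0.03]],[[0,0.7,69],[0,0,0.03]]]' 0
python3 pic.py 11
```

```text
time_s: 14.93
ee_pos: [0.629, -0.1619, 0.0557]
eef_rot: [-0.002, -0.043, 0.999, 0.001]
ft_force: [-0.3, -0.0, 0.2]
gripper_width: 0.0005
t 14.93 fix xy [115.2 -49.9] z 55.7 phi -2.995 F [-0.3 -0.   0.2] w 0.5 j [-0.37  0.44  1.58  0.    1.13 -2.03]
```

View pics/side11.png

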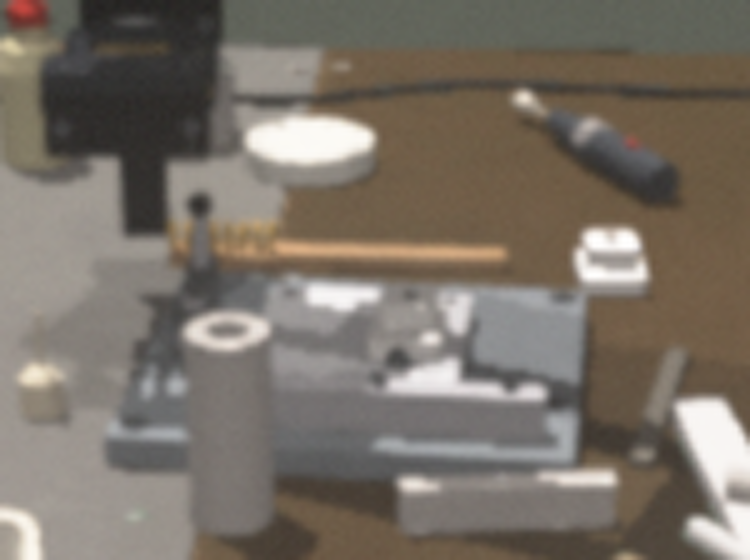

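View pics/top11.png

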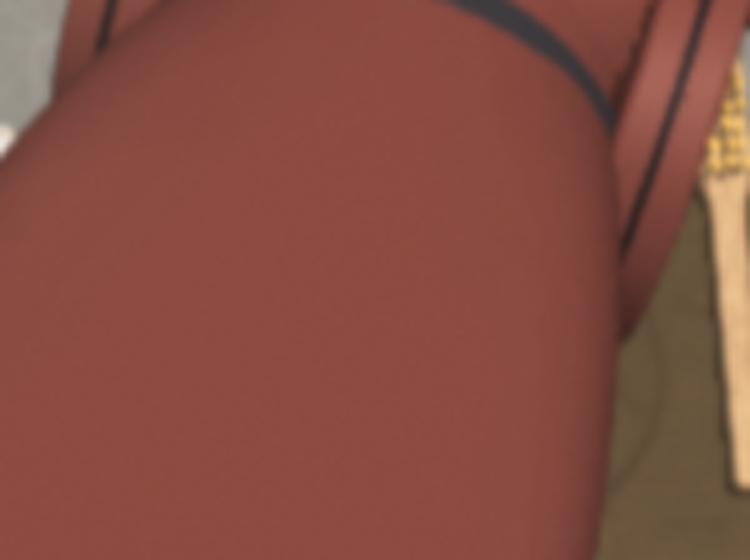

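The finger is behind the post on its +x side, with its tip below the ball. Next I'll compute the arc rows.

```bash
cat > arc.py <<'E'
import sys
from h import *
st()
d=float(sys.argv[1])
for a in map(float,sys.argv[2:]):
    px,py=80-55*np.sin(a),-55*np.cos(a); tx,ty=-np.cos(a),np.sin(a)
    print(a,end=' ');go(px-d*tx,py-d*ty,57,np.pi-a)
E
python3 arc.py 20 -.147; python3 arc.py 16 -.147 -.08 0 .08 .16 .24 .32
```

```text
t 15.03 fix xy [117.3 -50.6] z 58.5 phi -2.993 F [ 0.6 -0.6  0.4] w 0.5 j [-0.37  0.44  1.58 -0.    1.13 -2.03]
-0.147 row [9.5 0.5 1.5] [-0.     0.001  0.001]
t 15.03 fix xy [117.3 -50.6] z 58.5 phi -2.993 F [ 0.6 -0.6  0.4] w 0.5 j [-0.37  0.44  1.58 -0.    1.13 -2.03]
-0.147 row [13.5  0.5  1.5] [-0.     0.001  0.001]
-0.08 row [17.2 -0.4  1.5] [-0.     0.001  0.068]
0.0 row [21.7 -1.2  1.5] [-0.     0.001  0.148]
0.08 row [26.3 -1.7  1.5] [-0.     0.001  0.228]
0.16 row [30.9 -1.7  1.5] [-0.     0.001  0.308]
0.24 row [35.4 -1.4  1.5] [-0.     0.001  0.388]
0.32 row [40.  -0.8  1.5] [-0.     0.001  0.468]
```

```bash

python3 -m pendant '[[[6,0,1.5],[0,0,0]],[[10,0.5,1.5],[0,0,0]],[[13.5,0.5,1.5],[0,0,0]],[[17.2,-0.4,1.5],[0,0,0.068]],[[21.7,-1.2,1.5],[0,0,0.148]],[[26.3,-1.7,1.5],[0,0,0.228]],[[30.9,-1.7,1.5],[0,0,0.308]]]' 0
python3 pic.py 12;python3 arc.py 16 .16 .24 .32 .4 .48 .56 .64 .72
```

```text
time_s: 15.62
ee_pos: [0.6005, -0.1668, 0.0573]
eef_rot: [0.001, 0.111, 0.994, 0.0]
ft_force: [1.5, 1.4, 1.1]
gripper_width: 0.0005
t 15.62 fix xy [ 87.1 -56.6] z 57.3 phi 2.979 F [1.5 1.4 1.1] w 0.5 j [-0.4   0.38  1.66  0.    1.1  -1.75]
t 15.72 fix xy [ 86.5 -56.6] z 57.1 phi 2.982 F [1.3 0.6 0.3] w 0.2 j [-0.4   0.38  1.66  0.    1.1  -1.75]
0.16 row [-0.6 -0.1  0.1] [0.    0.001 0.   ]
0.24 row [ 3.9 -1.3  0.1] [0.    0.001 0.08 ]
0.32 row [ 8.4 -2.   0. ] [0.    0.001 0.16 ]
0.4 row [12.9 -2.4  0. ] [0.    0.001 0.24 ]
0.48 row [17.5 -2.4  0. ] [0.    0.001 0.32 ]
0.56 row [22.1 -2.   0. ] [0.    0.001 0.4  ]
0.64 row [26.6 -1.3  0. ] [0.    0.001 0.48 ]
0.72 row [31.1 -0.2  0. ] [0.001 0.001 0.56 ]
```

View pics/side12.png

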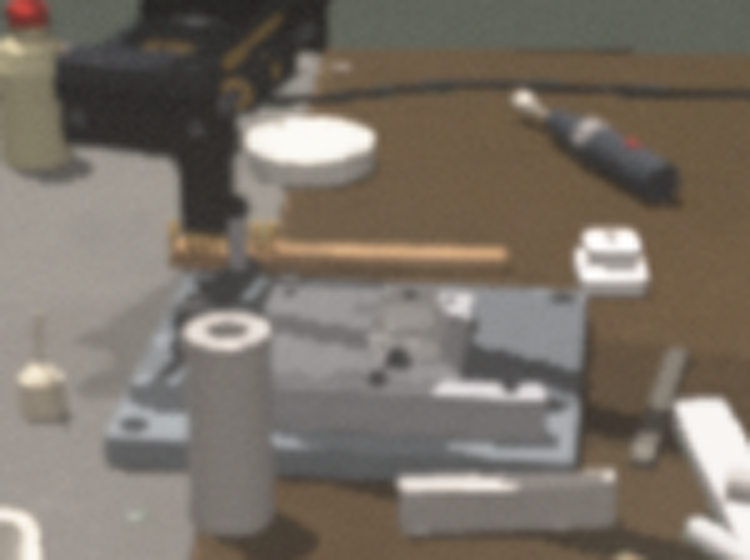

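The post is moving with the finger (ball now near zoom (237,205)) and the force is about 1.5 N. I'll continue along the arc.

```bash

python3 -m pendant '[[[3.9,-1.3,0],[0,0,0.08]],[[8.4,-2,0],[0,0,0.16]],[[12.9,-2.4,0],[0,0,0.24]],[[17.5,-2.4,0],[0,0,0.32]],[[22.1,-2,0],[0,0,0.4]],[[26.6,-1.3,0],[0,0,0.48]],[[31.1,-0.2,0],[0,0,0.56]]]' 0
python3 pic.py 13;python3 arc.py 16 .72 .8 .88 .96 1.04 1.12 1.2 1.28
```

```text
time_s: 16.3
ee_pos: [0.5705, -0.1604, 0.0571]
eef_rot: [0.001, 0.38, 0.925, 0.0]
ft_force: [2.9, 0.9, 0.6]
gripper_width: 0.0005
t 16.3 fix xy [ 56.7 -52. ] z 57.1 phi 2.422 F [2.9 0.9 0.6] w 0.5 j [-0.41  0.31  1.74  0.    1.08 -1.2 ]
t 16.4 fix xy [ 56.  -51.8] z 56.9 phi 2.425 F [0.6 0.7 0.3] w 0.4 j [-0.41  0.31  1.75  0.    1.08 -1.2 ]
0.72 row [ 0.2 -0.2 -0.1] [0.001 0.001 0.003]
0.8 row [ 4.6 -1.3 -0.2] [0.001 0.001 0.083]
0.88 row [ 9.1 -2.1 -0.2] [0.001 0.001 0.163]
0.96 row [13.7 -2.4 -0.2] [0.001 0.001 0.243]
1.04 row [18.3 -2.4 -0.2] [0.001 0.001 0.323]
1.12 row [22.8 -2.1 -0.2] [0.001 0.001 0.403]
1.2 row [27.4 -1.3 -0.2] [0.001 0.001 0.483]
1.28 row [31.8 -0.2 -0.2] [0.001 0.001 0.563]
```

View pics/side13.png

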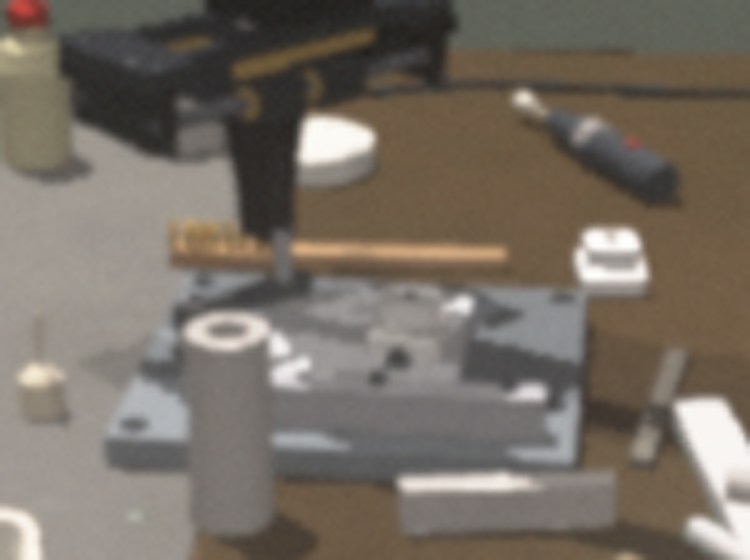

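```bash

python3 -m pendant '[[[4.6,-1.3,0],[0,0,0.083]],[[9.1,-2.1,0],[0,0,0.163]],[[13.7,-2.4,0],[0,0,0.243]],[[18.3,-2.4,0],[0,0,0.323]],[[22.8,-2.1,0],[0,0,0.403]],[[27.4,-1.3,0],[0,0,0.483]],[[31.8,-0.2,0],[0,0,0.563]]]' 0
python3 pic.py 14;python3 arc.py 16 1.28 1.36 1.44 1.50 1.54 1.57 1.59
```

```text
time_s: 16.98
ee_pos: [0.5472, -0.1388, 0.0568]
eef_rot: [0.001, 0.621, 0.783, -0.0]
ft_force: [1.1, -2.0, 1.0]
gripper_width: 0.0002
t 16.98 fix xy [ 32.2 -31.8] z 56.8 phi 1.861 F [ 1.1 -2.   1. ] w 0.2 j [-0.39  0.26  1.82 -0.    1.07 -0.62]
t 17.08 fix xy [ 31.8 -31.3] z 56.6 phi 1.863 F [-0.1  0.2  0.6] w 0.8 j [-0.39  0.26  1.82 -0.    1.07 -0.62]
1.28 row [ 0.1  0.1 -0.4] [0.    0.001 0.002]
1.36 row [ 4.6 -1.  -0.4] [0.    0.001 0.082]
1.44 row [ 9.1 -1.7 -0.4] [0.    0.001 0.162]
1.5 row [12.5 -2.  -0.4] [0.    0.001 0.222]
1.54 row [14.8 -2.1 -0.4] [0.    0.001 0.262]
1.57 row [16.5 -2.1 -0.4] [0.    0.001 0.292]
1.59 row [17.7 -2.1 -0.4] [0.    0.001 0.312]
```

View pics/side14.png

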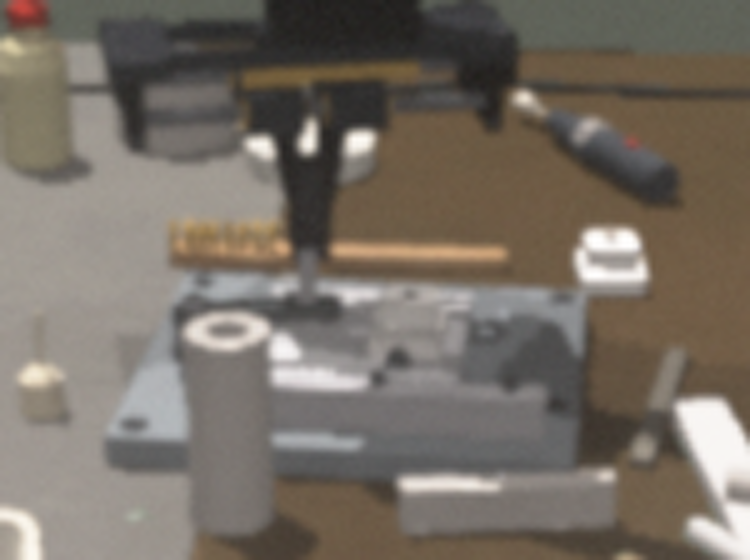

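```bash

python3 -m pendant '[[[4.6,-1,0],[0,0,0.08]],[[9.1,-1.7,0],[0,0,0.16]],[[12.5,-2,0],[0,0,0.22]],[[13.7,-2,0],[0,0,0.26]],[[14.8,-2,0],[0,0,0.29]],[[14.8,-2,0],[0,0,0.29]]]' 0
python3 -m pendant '[[[0.5,0,0],[0,0,0]],[[1,0,0],[0,0,0]],[[1,0,0],[0,0,0]]]' 0
python3 -m pendant '[[[0.5,0,0],[0,0,0]],[[1,0,0],[0,0,0]],[[1,0,0],[0,0,0]]]' 0
python3 arc.py 16 1.571
```

```text
time_s: 17.58
ee_pos: [0.5414, -0.1245, 0.0562]
eef_rot: [0.0, 0.727, 0.687, -0.0]
ft_force: [-0.3, -0.3, 0.0]
gripper_width: 0.0003
time_s: 17.83
ee_pos: [0.5415, -0.1233, 0.0562]
eef_rot: [0.0, 0.728, 0.686, -0.0]
ft_force: [-0.3, -2.1, 0.3]
gripper_width: 0.0007
time_s: 18.08
ee_pos: [0.5415, -0.122, 0.0561]
eef_rot: [-0.0, 0.728, 0.685, -0.0]
ft_force: [-0.7, -1.9, 1.0]
gripper_width: 0.0005
t 18.08 fix xy [ 25.5 -15.4] z 56.1 phi 1.571 F [-0.7 -1.9  1. ] w 0.5 j [-0.36  0.24  1.84 -0.    1.06 -0.3 ]
1.571 row [-0.6 -0.5 -0.9] [-0. -0.  0.]
```

```bash

python3 -m pendant '[[[0.5,0,-0.5],[0,0,0]],[[0.7,0,-0.5],[0,0,0]],[[0.7,0,-0.5],[0,0,0]]]' 0
python3 -m pendant '[[[0.5,0,0],[0,0,0]],[[0.7,0,0],[0,0,0]],[[0.7,0,0],[0,0,0]]]' 0
python3 -m pendant '[[[0.5,0,0],[0,0,0]],[[0.7,0,0],[0,0,0]],[[0.7,0,0],[0,0,0]]]' 0
python3 pic.py 15
```

```text
time_s: 18.33
ee_pos: [0.5415, -0.1213, 0.0566]
eef_rot: [-0.0, 0.728, 0.685, -0.0]
ft_force: [-0.2, -2.3, -0.6]
gripper_width: 0.0004
time_s: 18.58
ee_pos: [0.5416, -0.1206, 0.0566]
eef_rot: [-0.0, 0.728, 0.685, -0.0]
ft_force: [-0.4, -1.5, 0.5]
gripper_width: 0.0007
time_s: 18.83
ee_pos: [0.5417, -0.12, 0.0567]
eef_rot: [-0.0, 0.728, 0.685, -0.0]
ft_force: [0.1, -1.6, -1.1]
gripper_width: 0.0005
t 18.83 fix xy [ 25.5 -13.3] z 56.7 phi 1.57 F [ 0.1 -1.6 -1.1] w 0.5 j [-0.36  0.24  1.84  0.    1.06 -0.3 ]
```

View pics/side15.png

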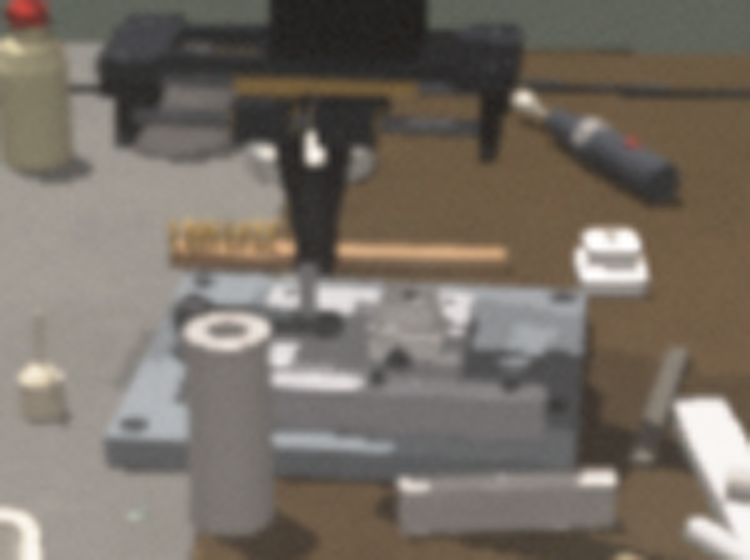

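View pics/top15.png

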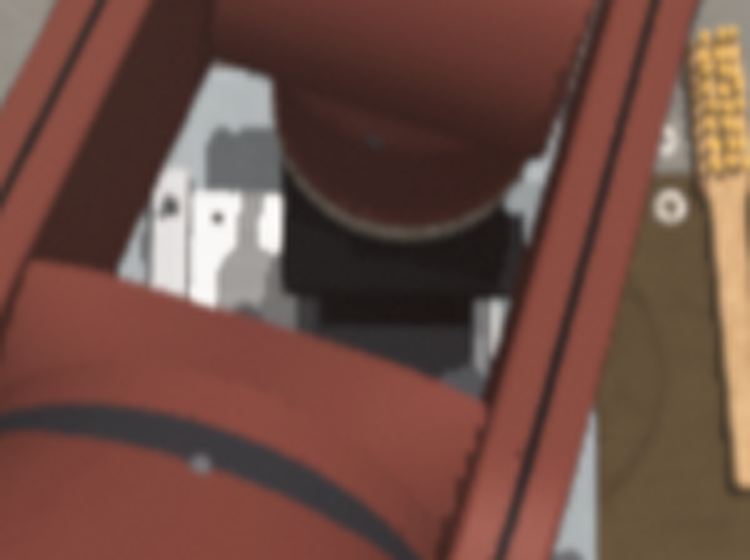

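```bash

for i in 1; do python3 -m pendant '[[[0.5,0,0],[0,0,0]],[[0.7,0,0],[0,0,0]],[[0.7,0,0],[0,0,0]]]' 0; done
python3 -m pendant '[[[0.5,0,0],[0,0,0]],[[0.7,0,0],[0,0,0]],[[0.7,0,0],[0,0,0]]]' 0
python3 -m pendant '[[[0.5,0,0],[0,0,0]],[[0.7,0,0],[0,0,0]],[[0.7,0,0],[0,0,0]]]' 0
```

```text
time_s: 19.18
ee_pos: [0.5417, -0.1196, 0.0567]
eef_rot: [0.0, 0.728, 0.685, -0.0]
ft_force: [-0.8, -3.0, -2.0]
gripper_width: 0.0002
time_s: 19.43
ee_pos: [0.5417, -0.1194, 0.0567]
eef_rot: [0.0, 0.728, 0.685, -0.0]
ft_force: [-0.8, -5.4, -1.4]
gripper_width: 0.0003
time_s: 19.68
ee_pos: [0.5418, -0.1192, 0.0568]
eef_rot: [0.001, 0.728, 0.685, -0.001]
ft_force: [-1.0, -7.6, -1.4]
gripper_width: 0.0002
```

The force now climbs to 7.6 N with hardly any motion, so the arm is on its stop. I'll back off in -y, lift clear and check.

```bash

python3 -m pendant '[[[-5,0,0],[0,0,0]],[[-15,0,0],[0,0,0]],[[-30,0,-15],[0,0,0]],[[-50,0,-50],[0,0,0]],[[-90,0,-90],[0,0,0]],[[-130,0,-110],[0,0,0]],[[-170,0,-110],[0,0,0]],[[-190,0,-110],[0,0,0]]]' 0
python3 -m pendant '[[[-20,20,0],[0,0,0]],[[-30,40,0],[0,0,0]],[[-30,40,0],[0,0,0]]]' 0
python3 pic.py 16
python3 - <<'E'
from h import *
for n in('top','side'):
  for l in ('swing_post','plate'):
    print(n,l,[(np.round(x['centre'],1),round(x['conf'],2)) for x in place_of(n,l)[:2]])
  for a in (1.4,1.5,1.571):
    print(a,(proj(n,np.r_[f2w(80-55*np.sin(a),-55*np.cos(a)),.0715])[0]-np.array([195,130] if n=='top' else [190,140]))*5)
im=capture('top');cv2.imwrite('pics/topfull.png',cv2.resize(im,(800,600)))
E
```

```text
time_s: 20.35
ee_pos: [0.5315, -0.311, 0.1703]
eef_rot: [0.003, 0.728, 0.685, 0.001]
ft_force: [0.7, -1.2, 0.8]
gripper_width: 0.0004
time_s: 20.6
ee_pos: [0.5701, -0.3431, 0.1666]
eef_rot: [0.001, 0.729, 0.684, 0.001]
ft_force: [0.4, 1.2, 0.4]
gripper_width: 0.0008
t 20.6 fix xy [  67.4 -234.3] z 166.6 phi 1.568 F [0.4 1.2 0.4] w 0.8 j [-0.66  0.35  1.47  0.    1.32 -0.6 ]
top swing_post [(array([262.8, 179.5]), 0.82)]
top plate [(array([263.2, 197.5]), 0.55)]
1.4 [370.62575779 234.50065754]
1.5 [356.0060196 236.0632457]
1.571 [345.55976384 236.30261587]
side swing_post [(array([269.2, 205.7]), 0.61), (array([247.8, 198.2]), 0.56)]
side plate [(array([258.3, 212.2]), 0.86)]
1.4 [311.58957108 242.00991742]
1.5 [311.35899439 246.36884853]
1.571 [310.48619849 249.47957057]
```

View pics/top16.png

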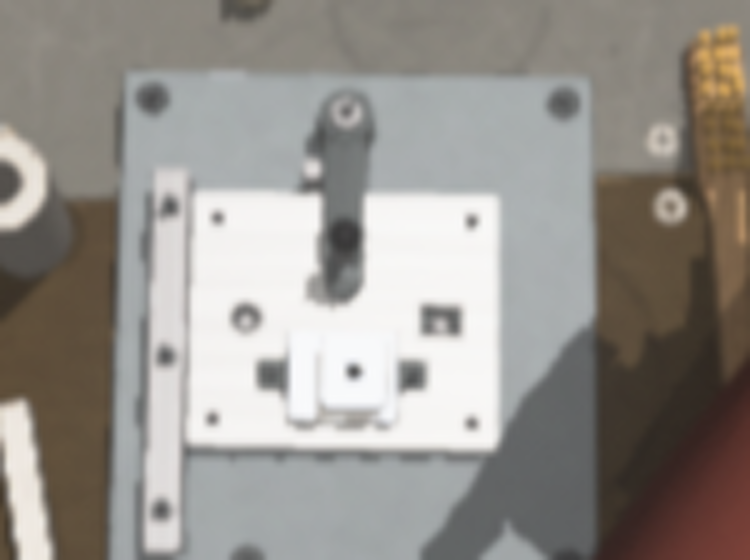

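View pics/side16.png

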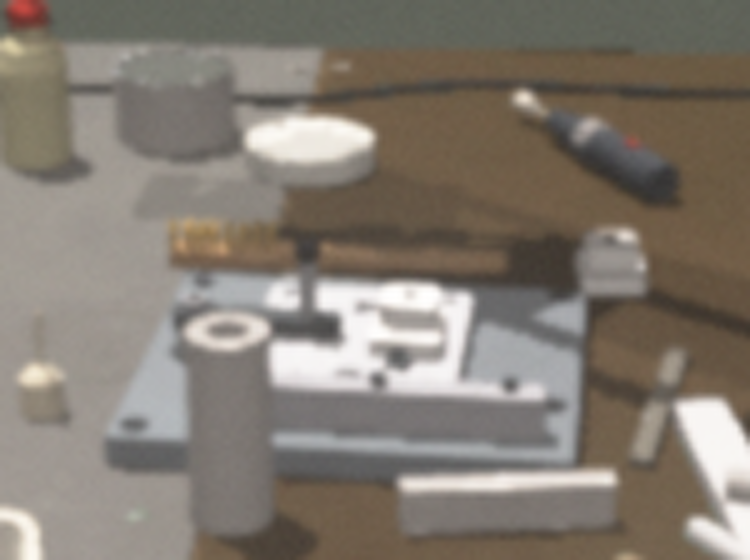

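View pics/topfull.png

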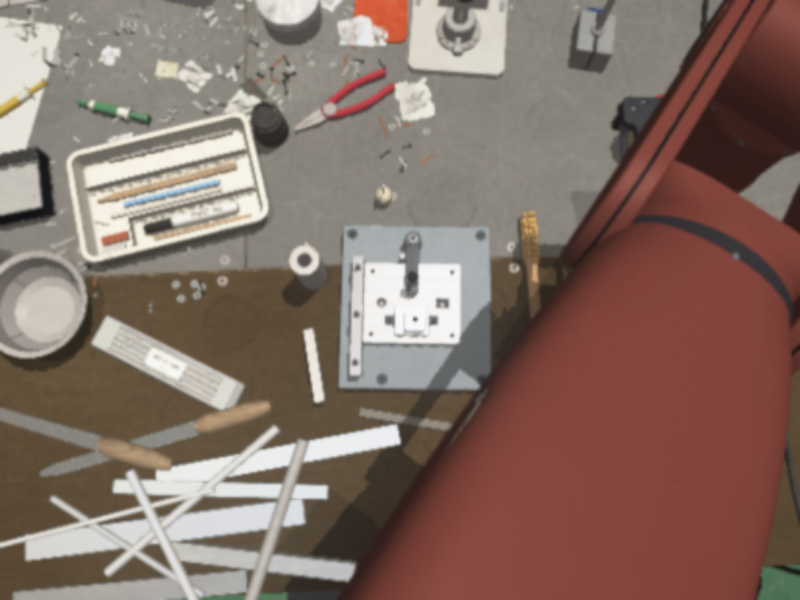

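The ball is at zoom (344,236), against (345.6,236.3) expected at the stop. The plate is flat and aligned with pin tips in both holes, and the bystanders in view are where they started. Handing in.

```bash
python3 -c "
from rig import *
print(observe()['ft_force'],sign_off())"
```

```text
the job is handed in; nothing more can be done
[0.02036039 0.30818711 0.04068769] None
```

The plate is seated on both pins and the swing arm is round at its stop, holding the plate down. I handed the job in at about 21 s of the 64 s, with the gripper clear of everything.

**What I did**
- I squared the plate against the side rail with two fingers on its right side; contact with the rail read about 4 N.
- I pushed it along +x from the near edge at about 2 N until it dropped.
- I pushed the swing post round with closed fingers until the force rose to about 7.6 N with almost no further movement.

**Last checks**
- **Plate:** the top view shows a pin tip in each hole. Before the arm swing, the plate's corners and holes matched the seated pose to about 1 pixel in the top view (about 2 mm), and by eye in the side view. I did not re-measure it afterwards, but it looks unchanged and flat.
- **Swing arm:** the ball is within about 0.3 pixel of where it should be at 1.571 rad in the top view.
- **Insert and other things:** I kept the fingers clear of the insert throughout and saw no contact. Nothing else appears to have moved, judged by eye across the two cameras. In the last full top view the robot arm hid the spare insert and parts of the brush and the stone; those show in place in the side view.

**Disagreements**
- Rail contact and the swing-arm stop each came 2–3 mm later in y than my fitted model predicted, so I went by force there. I put it down to calibration error.
- The trained networks gave wrong or missing positions for several things: the fixture, the felt bob, the spare insert and the parallel bar. I used corners picked by hand for the fit instead.

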